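# Take a specimen carrier off its drying peg

## Robot

A 6-joint arm with a two-finger parallel gripper is mounted at the origin on a cart in front of the work surface, level with it; the furniture and walls round the work are solid. World frame = base frame: x ahead of the robot, y to its left, z up, the work surface at z = 0. Lengths are in m, angles in rad, forces in N, time in s.
With the tool pointing down it reaches from about 0.225 to 0.875 m from the base axis. Payload 3.4 kg.
Tool frame: the origin (TCP) lies at the very end of the fingers, on their centre line; the grasp point (between the pads) lies 19 mm behind it (grasp_offset is the distance from the TCP to the grasp point, in m); y points along the fingers, z is the direction in which the jaws open and shut, and the axes are right-handed (so a half turn about y gives the same grasp; the last joint's range is limited). The gripper opens to 85 mm and grips with 20 to 120 N. Pads are 22 mm wide; open, the fingers measure 114 mm over their backs; the gripper's body (76 mm by 85 mm) begins 54 mm behind the grasp point. The pads swing forward as they close: fully open they stand 13 mm farther back than shut.
Start: joints at [1.157, 0.276, 1.505, -0, 1.361, -0.121], TCP at [0.166, 0.551, 0.231] pointing down, gripper open.
Joint ranges: [-2.89, 2.89], [-0.75, 2.08], [0.22, 2.7], [-1.18, 4.32], [0.11, 2.71], [-2.7, 2.7]. Speed limits (rad/s): [2.57, 2.57, 3.14, 3.14, 3.14, 3.14].

## Interface

Orientations are given as a unit quaternion [w, x, y, z].
In Python, from rig import get_state, get_image, sign_off, grasp_offset gives the robot as it stands.
- The arm moves only by the shell command python3 -m jog 'ROWS' [FORCE]. ROWS is JSON, one flat list of numbers, 7 for each row, row after row: the closure in counts, from 0 (fully open) to 255 (shut), then the shift along the tool's x, y, z in cm, then the turn, a rotation vector about the tool's x, y, z in units of 8 degrees (1.0 is 8 degrees). In form: [jaw, tx, ty, tz, rx, ry, rz, jaw, tx, ty, tz, rx, ry, rz, ...]. A call has 1 to 12 rows; each row is the pose to reach, as a shift and turn from the pose commanded when the call began, along the tool's axes at that moment; what a row does not reach only later rows make up. A row lasts 1/8 s, in which the tool goes at most 62.5 mm and 10.7 degrees, less where a joint would pass 70% of its speed; a pose out of reach is approached as far as the arm can. A call with a gripper value outside its range is refused whole. The fingers move at their own pace and stop on an object; FORCE is the grip in N (left out, the last holds). Time passes only in rows, so rows that repeat a pose let the fingers close. It gives the time, the measured TCP pose, the force and the opening at its end, in the units of the state.
- get_state(): the state, without advancing time (a new reading comes with each control period).
- get_image(name): name is "scene" or "top" or "wrist"; returns a dict with "color" (384x512x3 uint8, blue, green, red), "mtx" (3x3 intrinsics, pixels), "R" (3x3) and "t" (3): a world point X has camera coordinates R X + t; the wrist camera has in their place "tool_from_camera" (4x4, takes a point from camera to tool coordinates, whose origin is the TCP and whose axes are the tool frame's). Camera axes: x right, y down, z forward; pixel columns grow to the right and rows downward; lengths in m; the calibration is good to about 2 mm. A picture is of the moment at which its call begins: read the wrist's pose just before it. There is no depth.
- sign_off(): hands the job in, once; it reports no verdict.
The state is a dict: "clock": time; "qpos": joint angles; "qd": joint speeds; "effort": joint torques, N m; "position": TCP position; "ee_rot": TCP orientation; "contact_force": force on the tool from outside, world axes, zero at the start; "moment": the same for the moment, N m; "width": finger opening in m.
Only numpy, scipy, OpenCV 4.12 (cv2) and the standard library are available. Lean on these libraries where they do the work, as an engineer would, in place of code of your own. Each camera call takes 0.05 s, during which the arm holds its last target.

## Task

Slide the yellow specimen carrier along its drying peg, lift it over the peg's upturned tip and stand it upright on its foot on the floor of the teal tray, setting it down gently. The stand is springy and delicate: feel for the tip and keep the force between carrier and stand light, under about 5 N, and do not disturb the other things on the bench.

Things in the scene. Friction and masses are not known exactly. Their poses are not given: they have to be found in the camera images.
- stand: Fixed drying stand, z up. Origin: on the bench, under the foot of its flat upright. Grey base plate 130 x 90 mm, 12 mm high, from 25 mm behind (+x) to 105 mm before (-x) the origin. The upright is a steel spring: it leans about the stand's y axis from the base, 0.9 mm per N of level pull at the peg, and springs back; over 7 N on it spoils it. 20 mm clamp block on top.
- peg_root (a point): Point on the peg's centre line in the clamp block, 162 mm above the bench; axes as the stand's. The 5 mm wire peg runs level from here along -x; then it bends up at 45 degrees, rises 14 mm while running on 14 mm, and ends in a 6 mm red ball. The bend lies 60 to 110 mm from this point: it differs and is not measured. The peg does not slide in its clamp; a stub sticks out behind.
- carrier: Yellow specimen carrier, 28 (x) x 44 (y) x 100 (z) mm, 0.09 to 0.18 kg, hanging upright on the peg. Origin: centre of underside; x thin way (along the peg), z up. Foot 28 x 44 x 6 mm; a side rail at each edge, full height, 10 mm thick (x), outer faces 44 mm apart (y); between them a 4 mm web with the hang hole; black resin mount, 26 mm across, 18 mm through, 38 mm up.
- carrier_hole (a point): Centre of the carrier's hang hole, 85.5 mm above its underside. The hole is 16 mm wide (y), 13 mm high, in the 4 mm web; its upper edge rests on the peg. Grip the carrier by the outer faces of its side rails (44 mm apart along y) at or just below this height. Axes as the carrier's.
- tray: Fixed teal tray, 100 (x) x 160 (y) x 14 mm, walls 3 mm, floor 2 mm thick. Origin: centre of its underside; z up.
- loupe: Silver loupe, 40 mm across, 36 mm high, loose bystander. Origin: centre of its underside.
- pen: White and blue marker pen, 128 mm long, 13 mm thick, loose bystander. Origin: centre of its underside.
- screwdriver: Red-handled screwdriver, 190 mm long, 26 mm thick, loose bystander. Origin: centre of its underside.
- clamp: Grey specimen clamp, 46 x 60 x 14 mm, loose bystander. Origin: centre of its underside.
- oil: Small black bottle with white cap, 28 mm across, 68 mm high, loose bystander. Origin: centre of its underside.
Mind the look-alikes: they are no part of the job. Of the things like the carrier, leave any that is pink; of the rest the smaller one is meant.

How it is judged:
On the way:
1. the carrier is held by the fingers, clear of the peg: not touching the stand, its hang hole more than 150 mm (seen from above) from the stand's origin (horizontal distance between carrier_hole and stand above 0.15 m and contact force between carrier and stand below 0.05 N and contact force between the fingers and carrier above 0.5 N), for 0.1 s.
At the end, for the whole second after the job is handed in: The carrier stands upright (within 0.1 rad) and still inside the teal tray, its foot flat on the tray floor (underside less than 6 mm above the tray's underside, centre within 40 mm along x and 70 mm along y of the tray's centre), let go (x of carrier in the frame of tray between -0.04 and 0.04 m and y of carrier in the frame of tray between -0.07 and 0.07 m and z of carrier in the frame of tray between -0.001 and 0.006 m and angle between carrier's own z axis and vertical below 0.1 rad and linear speed of carrier below 0.02 m/s and contact force between the fingers and carrier below 0.05 N); the robot touches nothing.
It fails at once if more than 7 N between carrier and stand (contact force between carrier and stand above 7 N).
It fails at once if the robot presses on the stand with more than 7 N (contact force between any of the fingers, the arm and stand above 7 N).
It fails at once if the carrier, once off the peg, is let go with its underside more than 15 mm above the bench (horizontal distance between carrier_hole and stand above 0.15 m and height (world z) of carrier above 0.015 m and contact force between the fingers and carrier below 0.02 N and contact force between carrier and stand below 0.02 N).
It fails at once if the carrier is banged down on the tray (over 40 N) or tipped by more than 60 degrees (contact force between carrier and tray above 40 N or angle between carrier's own z axis and vertical above 1.05 rad).
It fails at once if a bystander (loupe, marker pen, screwdriver, specimen clamp or small bottle) is moved more than 20 mm (distance of any of loupe, pen, screwdriver, clamp, oil from where it was at the start of the episode above 0.02 m).
It also fails if it takes over 64 s, if anything falls off the work surface, if the arm or the gripper's body presses on something with over 40 N, if the wrist force passes 120 N, or if a joint passes its speed limit or range.

## Working session

There is one attempt and no reset: what is moved stays moved. The work goes in short steps, Python scripts to look and compute and a shell command to move; the robot and the scene stay as the last step left them, time stands still between calls to the robot, and variables do not carry over. Pictures are saved under pics/ and viewed, and the job is handed in when it is done.

```bash
mkdir -p pics; ls
python3 - <<'E'
from rig import *
import cv2
s=get_state(); print(s, grasp_offset)
for n in ["scene","top","wrist"]:
    d=get_image(n); cv2.imwrite(f"pics/{n}0.png",d["color"])
    print(n,{k:v.round(4).tolist() for k,v in d.items() if k!="color"})
E
```

```text
pics
{'clock': 0.0, 'qpos': array([ 1.15701000e+00,  2.76593061e-01,  1.50612427e+00,  2.57743347e-05,
        1.36070270e+00, -1.21012779e-01]), 'qd': array([ 0.00138233,  0.00066428, -0.00068224, -0.0001789 , -0.00010871,
        0.00011057]), 'effort': array([ 2.90805956e-04, -4.16766572e+01, -2.45807576e+01, -1.23712866e-04,
        1.10169151e-02, -2.51883404e-05]), 'position': array([0.16574108, 0.55004752, 0.23044435]), 'ee_rot': array([-0.69892264,  0.70016416, -0.10332293,  0.10296433]), 'contact_force': array([-0.93006027, -0.03509897,  1.18000203]), 'moment': array([-0.03459789,  0.03295325, -0.02665795]), 'width': 0.08526755479860242} 0.0187
scene {'mtx': [[460.8586, 0.0, 248.5086], [0.0, 460.8586, 195.1296], [0.0, 0.0, 1.0]], 'R': [[0.771, -0.6367, 0.0105], [-0.4201, -0.521, -0.743], [0.4785, 0.5685, -0.6692]], 't': [-0.4589, 0.3361, 1.0762]}
top {'mtx': [[441.9294, 0.0, 259.7087], [0.0, 441.9294, 193.1074], [0.0, 0.0, 1.0]], 'R': [[0.0057, -1.0, -0.002], [-0.9979, -0.0055, -0.065], [0.065, 0.0024, -0.9979]], 't': [-0.0033, 0.6021, 1.642]}
wrist {'mtx': [[273.9989, 0.0, 252.4041], [0.0, 273.9989, 192.9577], [0.0, 0.0, 1.0]], 'tool_from_camera': [[0.0004, 0.9571, 0.2896, -0.0743], [0.001, -0.2896, 0.9571, -0.1426], [1.0, -0.0001, -0.0011, -0.0007], [0.0, 0.0, 0.0, 1.0]]}
```

View pics/scene0.png

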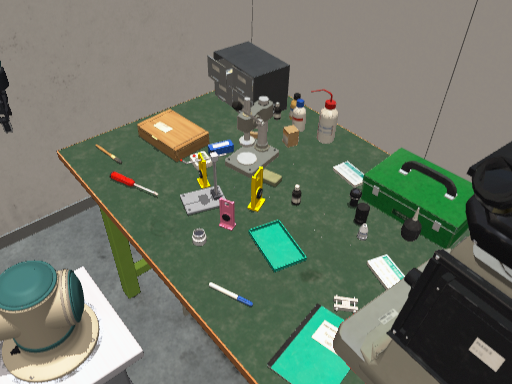

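View pics/top0.png

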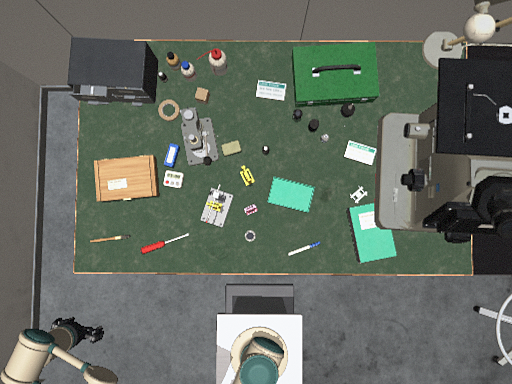

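View pics/wrist0.png

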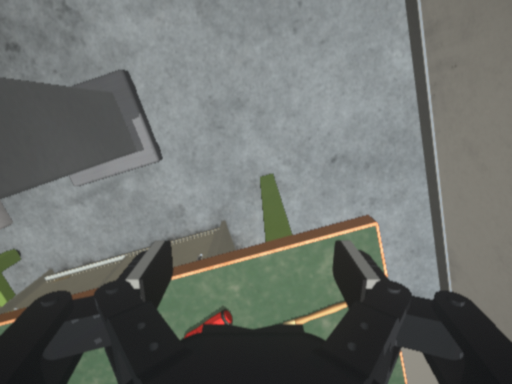

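The scene picture shows a yellow piece on the stand at (204,170), a second yellow piece standing on the bench at (257,190), a pink one at (228,213) and the tray at (277,245). I'll look at these closer up.

```bash
cat > h.py <<'E'
import numpy as np, cv2
from rig import *
from scipy.spatial.transform import Rotation as Ro
def ray(d,px):
    v=np.linalg.inv(d["mtx"])@np.array([px[0],px[1],1.]); R=d["R"];return -R.T@d["t"], R.T@v
def onz(d,px,z):
    c,v=ray(d,px); return c+v*(z-c[2])/v[2]
def tri(d1,p1,d2,p2):
    c1,v1=ray(d1,p1);c2,v2=ray(d2,p2);v1/=np.linalg.norm(v1);v2/=np.linalg.norm(v2)
    A=np.c_[v1,-v2];s=np.linalg.lstsq(A,c2-c1,rcond=None)[0];a=c1+s[0]*v1;b=c2+s[1]*v2
    return (a+b)/2,np.linalg.norm(a-b)
def tool():
    s=get_state();q=s["ee_rot"];return s["position"],Ro.from_quat([q[1],q[2],q[3],q[0]]).as_matrix()
def wcam():
    # returns wrist camera with R,t
    p,T=tool();d=get_image("wrist");M=d["tool_from_camera"]
    Rwc=T@M[:3,:3];c=p+T@M[:3,3];d["R"]=Rwc.T;d["t"]=-Rwc.T@c;return d
def proj(d,X):
    c=d["R"]@np.array(X)+d["t"];p=d["mtx"]@c;return p[:2]/p[2]
def crop(im,x0,y0,x1,y1,k,f):
    cv2.imwrite(f,cv2.resize(im[y0:y1,x0:x1],None,fx=k,fy=k,interpolation=cv2.INTER_CUBIC))
E
python3 - <<'E'
from h import *
a=cv2.imread("pics/scene0.png");b=cv2.imread("pics/top0.png")
crop(a,170,140,300,240,6,"pics/s1.png")
crop(b,190,150,290,250,6,"pics/t1.png")
E
```

```text
(no output)
```

View pics/s1.png

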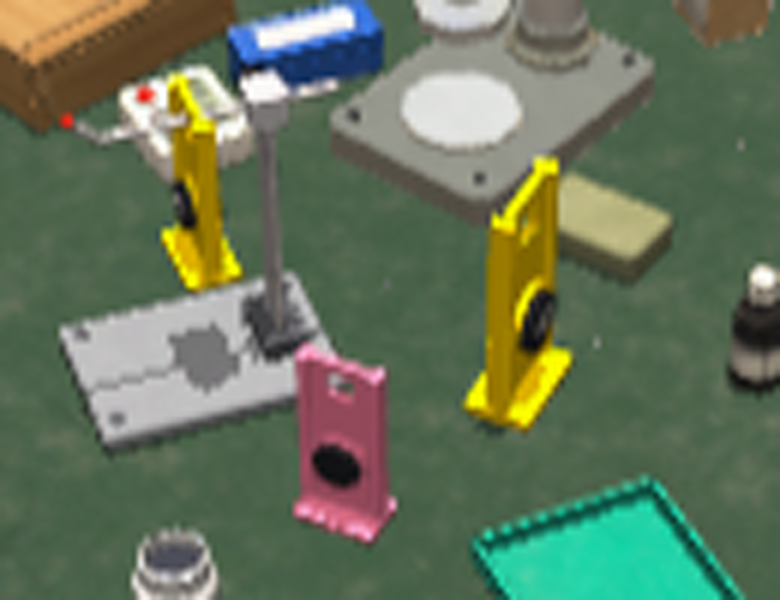

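View pics/t1.png

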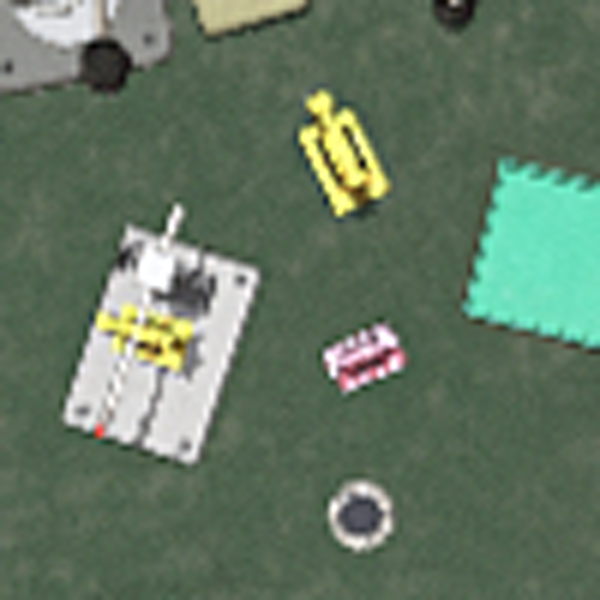

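Three things could be taken for the carrier, at these scene pixels: the yellow one hanging on the peg at about (204,170), the taller yellow one standing free at about (257,190), and the pink one at about (228,213). By the description it is the hanging, smaller yellow one. Next I'll triangulate the positions.

Run:
```python
from h import *
S=get_image("scene");T=get_image("top")
def blobs(d,lo,hi,amin=3):
    h=cv2.cvtColor(d["color"],cv2.COLOR_BGR2HSV);m=cv2.inRange(h,lo,hi)
    n,l,st,c=cv2.connectedComponentsWithStats(m)
    return [(c[i].round(1).tolist(),int(st[i][4]),st[i][:4].tolist()) for i in range(1,n) if st[i][4]>=amin],l
for n,d in(("S",S),("T",T)):
    print(n,"yel",blobs(d,(22,150,100),(35,255,255),15)[0]);print(n,"teal",blobs(d,(76,120,120),(92,255,255),200)[0])
    r=blobs(d,(0,150,120),(6,255,255),2)[0];print(n,"red",r)
def sc(x,y):return (170+x/6-.42,140+y/6-.42)
def tc(x,y):return (190+x/6-.42,150+y/6-.42)
print("ball",tri(S,sc(67,122),T,tc(100,432)))
print("block top",tri(S,sc(265,85),T,tc(155,268)))
print("stub",tri(S,sc(335,86),T,tc(178,208)))
for p in [(130,228),(260,268),(195,465),(65,420)]: print("base T",onz(T,tc(*p),.012))
for p in [(62,328),(110,445),(290,272)]: print("base S",onz(S,sc(*p),.012))
print("carr S foot corners z~.05")
```

```text
S yel [([202.6, 172.7], 238, [197, 152, 14, 37]), ([256.2, 190.3], 439, [247, 166, 18, 46])]
S teal [([276.9, 245.3], 1387, [249, 220, 58, 50]), ([311.6, 355.5], 3127, [271, 306, 79, 78])]
S red [([319.5, 90.0], 2, [319, 90, 2, 1]), ([327.9, 92.0], 9, [324, 90, 8, 6]), ([330.4, 102.1], 44, [326, 100, 10, 5]), ([299.5, 120.0], 4, [298, 120, 4, 1]), ([193.5, 155.5], 4, [193, 155, 2, 2]), ([180.5, 159.5], 4, [180, 159, 2, 2]), ([121.8, 178.3], 170, [111, 171, 24, 15])]
T yel []
T teal [([290.4, 194.1], 1084, [268, 177, 46, 35]), ([371.3, 237.8], 1395, [350, 203, 47, 60])]
T red [([215.3, 53.0], 67, [208, 49, 13, 9]), ([203.5, 54.5], 2, [203, 54, 2, 2]), ([200.5, 56.5], 2, [200, 56, 2, 2]), ([166.5, 181.5], 4, [166, 181, 2, 2]), ([206.0, 221.5], 2, [206, 221, 1, 2]), ([152.1, 246.7], 145, [141, 241, 24, 13])]
ball (array([0.49423294, 0.17993052, 0.17991542]), np.float64(0.0002254488173969581))
block top (array([0.58731147, 0.15057949, 0.17494662]), np.float64(0.00012114477986297951))
stub (array([0.62174078, 0.13937337, 0.16477335]), np.float64(0.00159789167974082))
base T [0.62253481 0.18343703 0.012     ]
base T [0.59773266 0.10126253 0.012     ]
base T [0.47385219 0.14080156 0.012     ]
base T [0.50153229 0.22267148 0.012     ]
base S [0.50440859 0.22660236 0.012     ]
base S [0.47497755 0.13849354 0.012     ]
base S [0.62338645 0.18805916 0.012     ]
carr S foot corners z~.05
```

```bash
cat >> h.py <<'E'
yaw=np.radians(-17.9)
def down(psi):  # tool x along heading psi, y down
    x=np.array([np.cos(psi),np.sin(psi),0]);y=np.array([0,0,-1.]);return np.c_[x,y,np.cross(x,y)]
def plan(P,Rt):
    p,T=tool(); print("cm",(T.T@(np.array(P)-p)*100).round(2),"rot8",(Ro.from_matrix(T.T@Rt).as_rotvec(degrees=True)/8).round(3))
E
python3 - <<'E'
from h import *
p,T=tool();print(T.round(3)); s=get_state();print(s["clock"])
Tp=get_image("top");S=get_image("scene")
for d,b in((Tp,(260,170,320,220)),(S,(240,215,312,275))):
    h=cv2.cvtColor(d["color"],cv2.COLOR_BGR2HSV);m=cv2.inRange(h,(74,100,60),(94,255,255));x0,y0,x1,y1=b
    k=np.zeros_like(m);k[y0:y1,x0:x1]=m[y0:y1,x0:x1];c=max(cv2.findContours(k,0,2)[0],key=cv2.contourArea)
    q=np.array([onz(d,pt[0],.014)[:2] for pt in c]).astype(np.float32)
    print("tray",cv2.minAreaRect(q*1000))
P=np.array([.545,.163,.26])
plan(P,down(yaw));plan(P,down(yaw+np.pi))
E
```

```text
[[ 0.957 -0.     0.289]
 [-0.289 -0.001  0.957]
 [-0.    -1.    -0.001]]
0.25
tray ((599.9089965820312, -115.69294738769531), (160.17601013183594, 103.72268676757812), 76.20509338378906)
tray ((598.0816650390625, -117.20159912109375), (172.62387084960938, 106.87454223632812), 76.32395935058594)
cm [ 47.48  -2.88 -26.15] rot8 [ 0.003  0.14  -0.   ]
cm [ 47.48  -2.88 -26.15] rot8 [-1.000e-03 -2.236e+01 -4.000e-03]
```

```bash
python3 -m jog '[0,6,-0.3,-3.3,0,0,0, 0,12,-0.7,-6.6,0,0,0, 0,18,-1.1,-9.9,0,0,0, 0,24,-1.5,-13.2,0,0,0, 0,30,-1.8,-16.5,0,0,0, 0,36,-2.2,-19.8,0,0,0, 0,41,-2.5,-22.6,0,0.1,0, 0,45,-2.8,-24.8,0,0.14,0, 0,47.5,-2.9,-26.15,0,0.14,0, 0,47.5,-2.9,-26.15,0,0.14,0, 0,47.5,-2.9,-26.15,0,0.14,0]'
python3 - <<'E'
from h import *
d=wcam();cv2.imwrite("pics/w1.png",cv2.resize(d["color"],(800,600)));np.save("w1.npy",d,allow_pickle=True);print(tool())
E
```

```text
clock: 1.72
position: [0.5447, 0.1633, 0.26]
ee_rot: [0.699, -0.698, 0.111, -0.11]
contact_force: [1.1, 0.5, -0.4]
width: 0.0852
(array([0.54437165, 0.16378423, 0.26015656]), array([[ 9.51812250e-01, -1.02384463e-03,  3.06679626e-01],
       [-3.06679174e-01,  5.76658104e-04,  9.51812771e-01],
       [-1.15135769e-03, -9.99999310e-01,  2.34878422e-04]]))
```

View pics/w1.png

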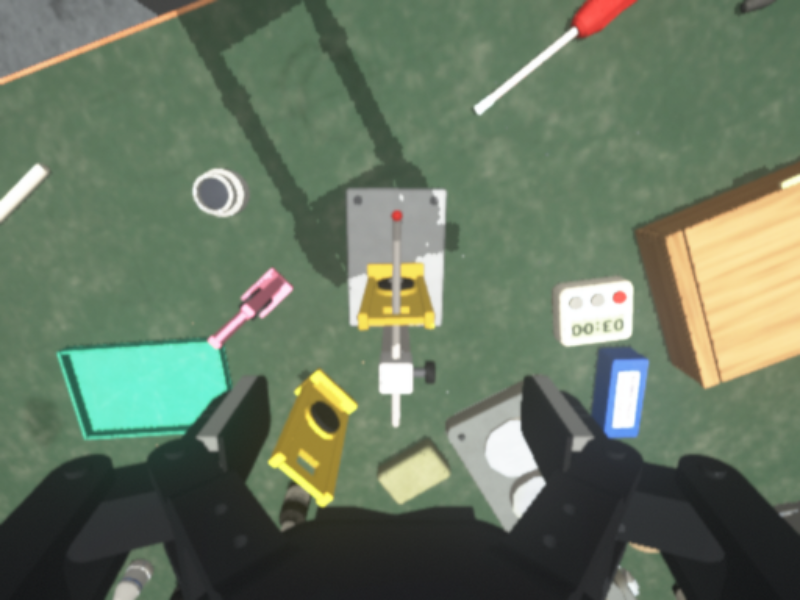

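The wrist picture shows the ball at (397,215), the carrier's rail tops at (364,321) and (431,321), and the clamp block at (397,378). The carrier hangs square to the peg. I'll measure from an enlarged crop.

Run:
```python
from h import *
d=np.load("w1.npy",allow_pickle=True).item()
crop(d["color"],205,120,305,280,3.7,"pics/w1a.png")
crop(d["color"],215,165,295,255,6.6,"pics/w1b.png")
```

```text
(no output)
```

View pics/w1a.png

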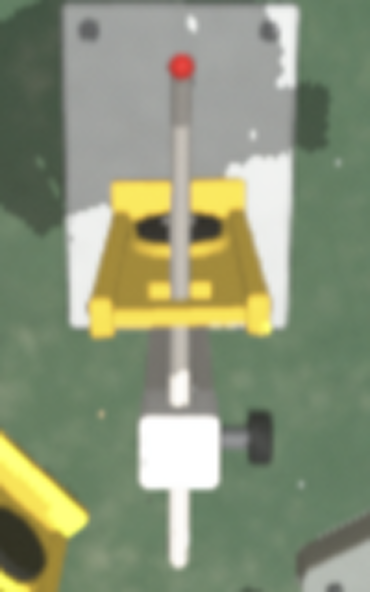

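View pics/w1b.png

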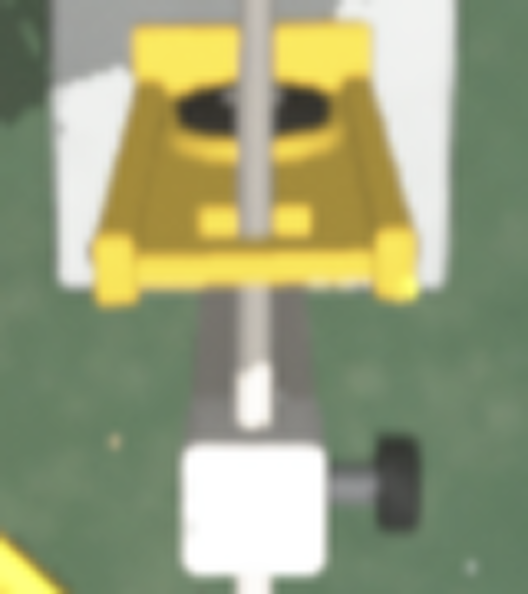

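Run:
```python
from h import *
d=np.load("w1.npy",allow_pickle=True).item()
a=lambda x,y:(205+x/3.7-.36,120+y/3.7-.36)
b=lambda x,y:(215+x/6.6-.42,165+y/6.6-.42)
r=onz(d,a(179,452),.172)
sx=np.array([np.cos(yaw),np.sin(yaw)]);sy=np.array([-sx[1],sx[0]])
def show(n,p):
    v=p[:2]-r[:2];print(n,p.round(4),"stand xy",(v@sx*1000).round(1),(v@sy*1000).round(1))
show("block",r)
show("blk front",onz(d,a(179,415),.172));show("blk back",onz(d,a(179,488),.172))
show("knob",onz(d,a(260,437),.162));show("knob near",onz(d,b(395,440),.165));show("knobouter",onz(d,b(418,480),.165))
show("ball",onz(d,a(181,67),.176));show("bend",onz(d,a(181,125),.1645))
show("railL",onz(d,b(115,265),.1725));show("railR",onz(d,b(397,265),.1725))
show("railLouter",onz(d,b(95,272),.1725));show("railRouter",onz(d,b(416,272),.1725))
show("rail L front top",onz(d,b(115,237),.1725));show("L back",onz(d,b(118,305),.1725))
show("base corner L",onz(d,a(64,5),.012));show("base corner R",onz(d,a(299,8),.012))
show("stub end",onz(d,a(178,566),.1645));show("foot L",onz(d,b(132,27),.0725));show("footR",onz(d,b(372,27),.0725))
```

```text
block [0.5853 0.1498 0.172 ] stand xy 0.0 0.0
blk front [0.5756 0.1529 0.172 ] stand xy -10.1 0.0
blk back [0.5949 0.1467 0.172 ] stand xy 10.1 -0.0
knob [0.5925 0.1697 0.162 ] stand xy 0.8 21.1
knob near [0.5844 0.1714 0.165 ] stand xy -7.5 20.3
knobouter [0.5915 0.1727 0.165 ] stand xy -1.2 23.7
ball [0.4945 0.1796 0.176 ] stand xy -95.6 0.4
bend [0.5083 0.1752 0.1645] stand xy -81.1 0.5
railL [0.5447 0.1433 0.1725] stand xy -36.6 -18.7
railR [0.5564 0.1794 0.1725] stand xy -36.6 19.3
railLouter [0.5448 0.1404 0.1725] stand xy -35.6 -21.4
railRouter [0.5581 0.1816 0.1725] stand xy -35.6 21.9
rail L front top [0.5409 0.1446 0.1725] stand xy -40.6 -18.6
L back [0.5502 0.1418 0.1725] stand xy -30.9 -18.4
base corner L [0.4742 0.1408 0.012 ] stand xy -103.0 -42.7
base corner R [0.5022 0.2239 0.012 ] stand xy -101.9 45.0
stub end [0.621  0.138  0.1645] stand xy 37.6 -0.3
foot L [0.5322 0.1433 0.0725] stand xy -48.6 -22.5
footR [0.5459 0.1858 0.0725] stand xy -48.5 22.1
```

Run:
```python
from h import *
plan([.5515,.1607,.134],down(yaw))
```

```text
cm [ 0.79 12.61 -0.08] rot8 [-0.002  0.005 -0.008]
```

```bash
python3 -m jog '[0,0.8,1,-0.1,0,0,0, 0,0.8,4,-0.1,0,0,0, 0,0.8,7,-0.1,0,0,0, 0,0.8,9.5,-0.1,0,0,0, 0,0.8,11,-0.1,0,0,0, 0,0.8,12,-0.1,0,0,0, 0,0.8,12.6,-0.1,0,0,0, 0,0.8,12.6,-0.1,0,0,0]' 30
python3 - <<'E'
from h import *
d=wcam();cv2.imwrite("pics/w2.png",cv2.resize(d["color"],(800,600)));print(tool()[0],get_state()["contact_force"])
E
```

```text
clock: 2.78
position: [0.5527, 0.1598, 0.1344]
ee_rot: [0.699, -0.698, 0.11, -0.11]
contact_force: [-0.1, 0.1, -0.4]
width: 0.0856
[0.55299358 0.15975826 0.13477814] [0.26243377 0.67267194 1.23117939]
```

View pics/w2.png

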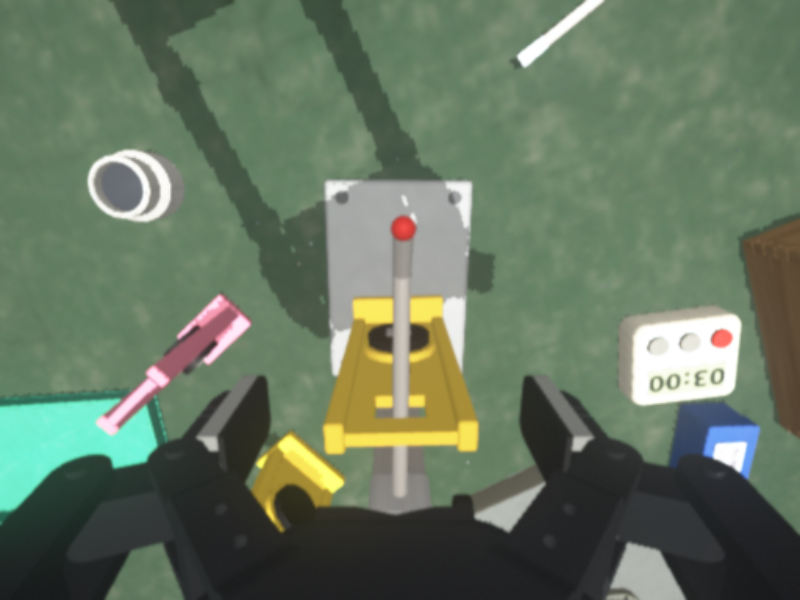

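The wrist picture shows the carrier between the open fingers, with its rail tops at (335,432) and (468,432). Its centre is at column 401, against 394 for the tool.

Run:
```python
from h import *
d=wcam();p,T=tool()
for n,px,z in(("railL",(335,436),.1725),("railR",(468,436),.1725),("ball",(403,228),.176),("bend",(402,279),.1645),("railLfront",(335,423),.1725),("railLback",(335,450),.1725)):
    q=onz(d,np.array(px)/1.5625-.18,z);print(n,q.round(4),(T.T@(q-p)*1000).round(1))
```

```text
railL [0.5448 0.1438 0.1725] [ -3.  -37.6 -17.7]
railR [0.5563 0.1796 0.1725] [ -3.  -37.5  19.9]
ball [0.4946 0.1798 0.176 ] [-61.8 -41.1   1.1]
bend [0.509  0.1752 0.1645] [-46.7 -29.6   1.1]
railLfront [0.5408 0.1452 0.1725] [ -7.2 -37.6 -17.6]
railLback [0.5491 0.1422 0.1725] [  1.7 -37.6 -17.9]
```

```bash
python3 -m jog '[0,-0.25,0,0.11,0,0,0, 60,-0.25,0,0.11,0,0,0, 90,-0.25,0,0.11,0,0,0, 110,-0.25,0,0.11,0,0,0, 140,-0.25,0,0.11,0,0,0, 150,-0.25,0,0.11,0,0,0, 150,-0.25,0,0.11,0,0,0, 150,-0.25,0,0.11,0,0,0]' 30
python3 - <<'E'
from h import *
d=wcam();cv2.imwrite("pics/w3.png",cv2.resize(d["color"],(800,600)))
for i in range(4): get_image("top");s=get_state();print(s["position"],s["contact_force"].round(2),s["moment"].round(3),s["width"])
S=get_image("scene")["color"];crop(S,150,120,260,230,5,"pics/s3.png")
E
```

```text
clock: 3.88
position: [0.5506, 0.1615, 0.1344]
ee_rot: [0.699, -0.698, 0.11, -0.11]
contact_force: [-0.2, -0.0, 1.6]
width: 0.0435
[0.55058105 0.16145898 0.13436982] [-0.96 -1.05  1.17] [-0.089  0.032  0.005] 0.04371551547255942
[0.55057091 0.16145223 0.13439556] [ 0.61 -0.93  2.96] [-0.11   0.04   0.016] 0.04354354297884633
[0.55058742 0.16143391 0.13439049] [-0.79 -1.83  1.49] [-0.109  0.003  0.001] 0.04389922645505422
[0.55056761 0.16142956 0.13437336] [-0.39 -0.29  2.25] [-0.098  0.073  0.013] 0.04344282034171383
```

View pics/w3.png

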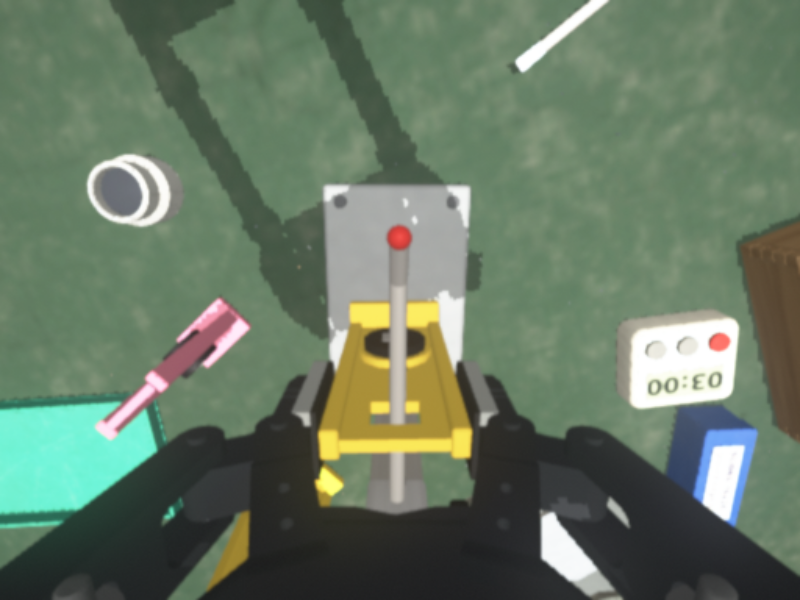

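View pics/s3.png

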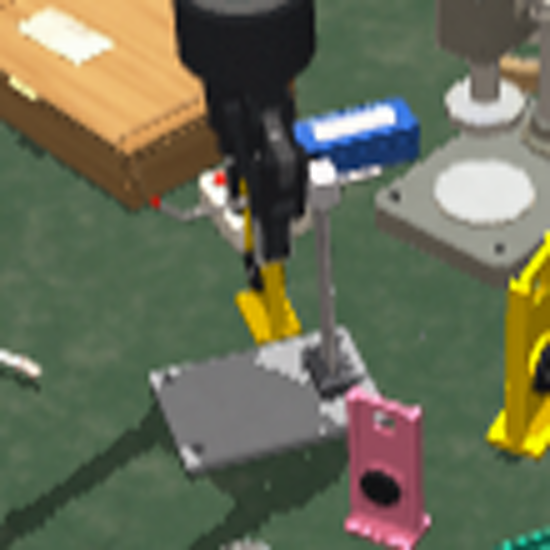

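The carrier is gripped at 43.5 mm. Next I lift it 4 mm, so the wire sits mid-hole, and read the force.

```bash
cat > f.py <<'E'
from h import *
F=[];M=[]
for i in range(8):
    get_image("top");s=get_state();F.append(s["contact_force"]);M.append(s["moment"])
F=np.array(F);p,T=tool()
print("t",round(s["clock"],2),"pos",p.round(4),"F world",F.mean(0).round(2),"std",F.std(0).round(2),"F tool",(T.T@F.mean(0)).round(2),"M",np.mean(M,0).round(3),"w",round(s["width"],4))
E
python3 f.py; python3 -m jog '[150,0,-0.1,0,0,0,0, 150,0,-0.2,0,0,0,0, 150,0,-0.3,0,0,0,0, 150,0,-0.4,0,0,0,0, 150,0,-0.4,0,0,0,0]'; python3 f.py
```

```text
t 4.58 pos [0.5505 0.1615 0.1343] F world [-0.28 -0.77  2.36] std [0.45 0.58 0.43] F tool [-0.03 -2.36 -0.82] M [-0.107  0.063 -0.001] w 0.0437
clock: 5.2
position: [0.5506, 0.1615, 0.1383]
ee_rot: [0.699, -0.698, 0.11, -0.11]
contact_force: [-0.9, 1.0, -0.8]
width: 0.0435
t 5.6 pos [0.5505 0.1615 0.1383] F world [-0.05  0.06 -0.98] std [0.58 0.35 0.34] F tool [-0.07  0.98  0.05] M [ 0.001 -0.005  0.013] w 0.0432
```

```bash
python3 -m jog '[150,-0.3,0,0,0,0,0, 150,-0.7,0,0,0,0,0, 150,-1.2,0,0,0,0,0, 150,-1.7,0,0,0,0,0, 150,-2.2,0,0,0,0,0, 150,-2.7,0,0,0,0,0, 150,-3.0,0,0,0,0,0, 150,-3.0,0,0,0,0,0]'; python3 f.py
python3 - <<'E'
from h import *
d=wcam();cv2.imwrite("pics/w4.png",cv2.resize(d["color"],(800,600)))
S=get_image("scene")["color"];crop(S,150,120,260,230,5,"pics/s4.png")
E
```

```text
clock: 6.6
position: [0.5218, 0.1708, 0.1383]
ee_rot: [0.699, -0.698, 0.11, -0.11]
contact_force: [0.3, 0.5, -1.0]
width: 0.0439
t 7.0 pos [0.5221 0.1707 0.1382] F world [ 0.07  0.08 -0.88] std [0.33 0.25 0.34] F tool [0.05 0.88 0.1 ] M [-0.001  0.012 -0.011] w 0.0431
```

View pics/w4.png

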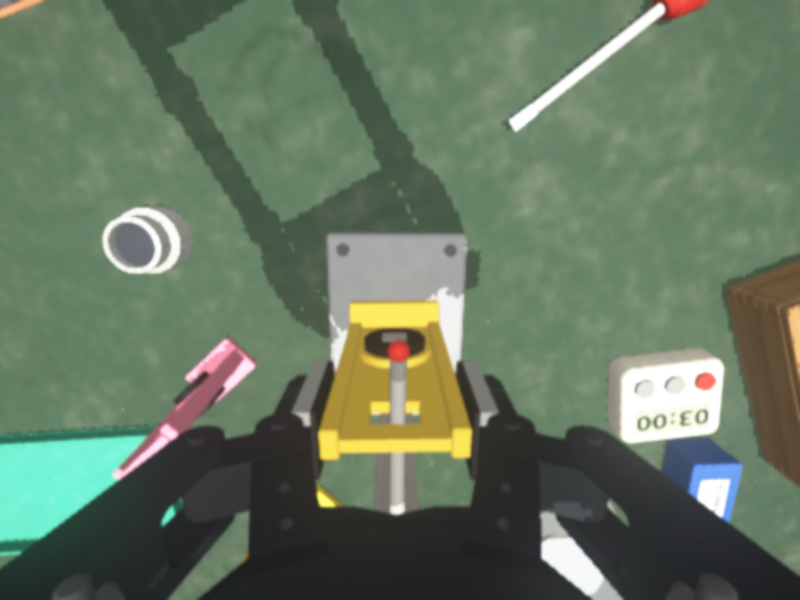

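View pics/s4.png

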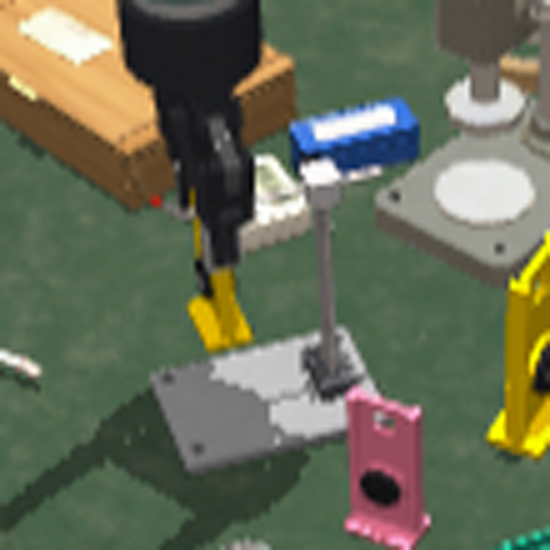

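Run:
```python
from h import *
d=wcam();p,T=tool()
for n,px,z in(("railL",(330,443),.1765),("railR",(461,443),.1765),("ball",(399,351),.176)):
    q=onz(d,np.array(px)/1.5625-.18,z);print(n,q.round(4),(T.T@(q-p)*1000).round(1))
```

```text
railL [0.5153 0.1528 0.1765] [ -0.9 -38.2 -19.1]
railR [0.5267 0.188  0.1765] [ -0.9 -38.2  18. ]
ball [0.4947 0.1799 0.176 ] [-28.9 -37.7   0.3]
```

```bash
python3 -m jog '[150,-0.2,-0.01,0,0,0,0.62, 150,-0.41,-0.04,0,0,0,1.25, 150,-0.61,-0.08,0,0,0,1.87, 150,-0.81,-0.14,0,0,0,2.5, 150,-0.81,-0.14,0,0,0,2.5]'; python3 f.py
```

```text
clock: 7.78
position: [0.5156, 0.1726, 0.1386]
ee_rot: [0.707, -0.669, 0.23, 0.012]
contact_force: [0.3, -0.2, -2.1]
width: 0.0435
t 8.18 pos [0.5139 0.1735 0.1402] F world [ 0.01  0.23 -1.05] std [0.52 0.53 0.34] F tool [0.3  1.01 0.22] M [-0.058 -0.201 -0.002] w 0.0435
```

```bash
python3 -m jog '[150,-0.28,0.1,0,0,0,0, 150,-0.56,0.2,0,0,0,0, 150,-0.84,0.31,0,0,0,0, 150,-1.13,0.41,0,0,0,0, 150,-1.13,0.41,0,0,0,0]'; python3 f.py
python3 - <<'E'
from h import *
d=wcam();cv2.imwrite("pics/w5.png",cv2.resize(d["color"],(800,600)));print(tool()[1].round(3))
E
```

```text
clock: 8.8
position: [0.5026, 0.177, 0.1398]
ee_rot: [0.707, -0.669, 0.23, 0.013]
contact_force: [0.0, -0.4, -1.1]
width: 0.0434
t 9.2 pos [0.5029 0.1769 0.1397] F world [-0.02  0.28 -1.05] std [0.44 0.6  0.46] F tool [0.26 1.02 0.26] M [-0.075 -0.235  0.009] w 0.0436
[[ 0.894 -0.325  0.307]
 [-0.289  0.105  0.952]
 [-0.342 -0.94   0.   ]]
```

View pics/w5.png

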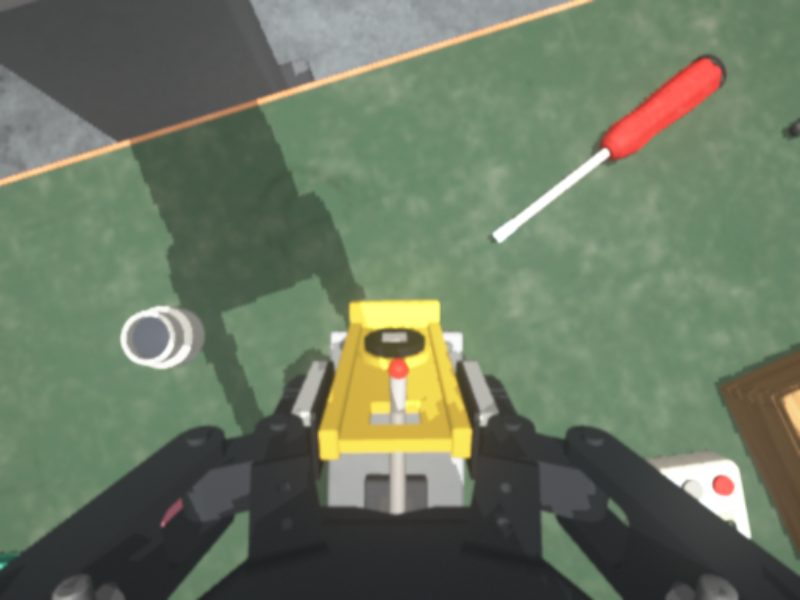

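Run:
```python
from h import *
d=wcam();p,T=tool()
sx=np.array([np.cos(yaw),np.sin(yaw),0])
b=onz(d,np.array((398,369))/1.5625-.18,.176)
h=p+T@np.array([-.0009,-.0236,-.0005]);v=b-h
print(b.round(4),h.round(4),"ball rel hole: x",(v@sx*1000).round(1),"z",(v[2]*1000).round(1), "y",(v@np.array([-sx[1],sx[0],0])*1000).round(1))
```

```text
[0.4947 0.1796 0.176 ] [0.5096 0.1742 0.1622] ball rel hole: x -15.9 z 13.8 y 0.6
```

```bash
python3 -m jog '[150,-0.1,0.035,0,0,0,0, 150,-0.19,0.07,0,0,0,0, 150,-0.35,-0.01,0,0,0,0, 150,-0.51,-0.08,0,0,0,0, 150,-0.67,-0.155,0,0,0,0, 150,-0.83,-0.23,0,0,0,0, 150,-0.83,-0.23,0,0,0,0]'; python3 f.py
```

```text
clock: 10.18
position: [0.4961, 0.1791, 0.1449]
ee_rot: [0.707, -0.669, 0.229, 0.013]
contact_force: [0.3, -0.4, -0.8]
width: 0.0434
t 10.57 pos [0.4962 0.179  0.1447] F world [ 0.28 -0.13 -1.06] std [0.48 0.83 0.46] F tool [ 0.65  0.9  -0.04] M [-0.075 -0.219 -0.009] w 0.0437
```

```bash
python3 -m jog '[150,-0.13,-0.06,0,0,0,0, 150,-0.26,-0.12,0,0,0,0, 150,-0.385,-0.18,0,0,0,0, 150,-0.51,-0.24,0,0,0,0, 150,-0.64,-0.3,0,0,0,0, 150,-0.77,-0.36,0,0,0,0, 150,-0.77,-0.36,0,0,0,0]'; python3 f.py
python3 - <<'E'
from h import *
d=wcam();p,T=tool();cv2.imwrite("pics/w6.png",cv2.resize(d["color"],(800,600)))
S=get_image("scene")["color"];crop(S,150,120,260,230,5,"pics/s6.png")
E
```

```text
clock: 11.45
position: [0.4904, 0.1809, 0.1508]
ee_rot: [0.707, -0.669, 0.23, 0.013]
contact_force: [0.2, 0.4, -1.6]
width: 0.0431
t 11.85 pos [0.4905 0.1809 0.1507] F world [-0.13 -0.16 -0.85] std [0.56 0.37 0.52] F tool [ 0.22  0.82 -0.19] M [-0.093 -0.219 -0.003] w 0.0434
```

View pics/w6.png

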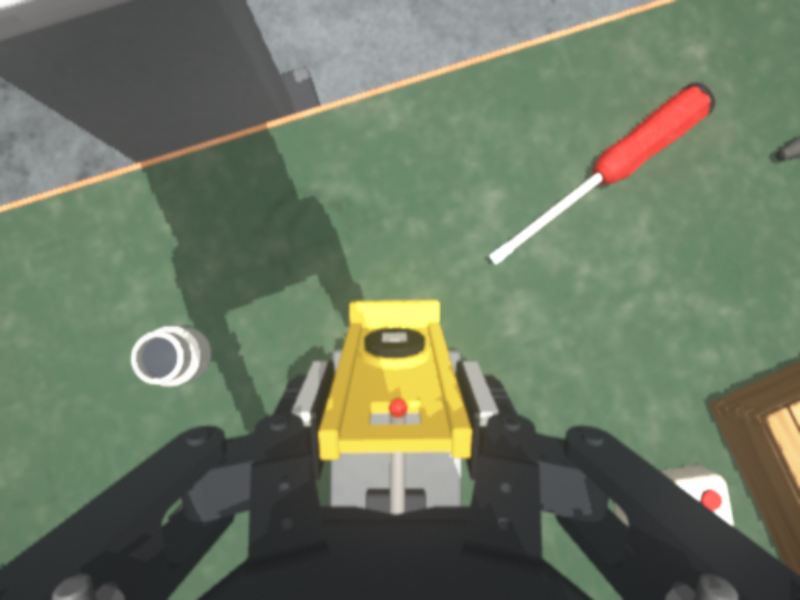

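View pics/s6.png

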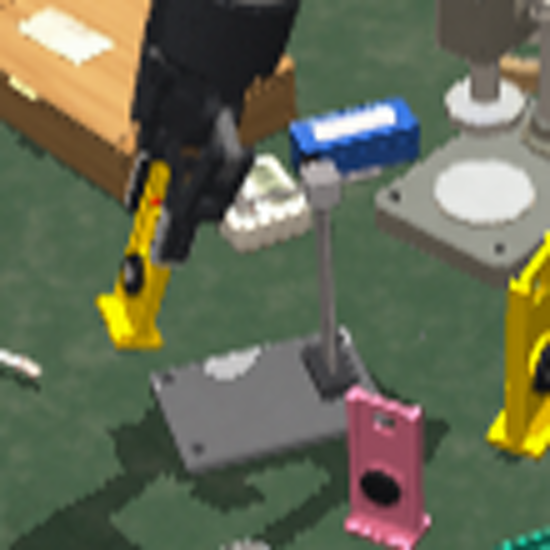

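Run:
```python
from h import *
d=wcam();p,T=tool()
sx=np.array([np.cos(yaw),np.sin(yaw),0])
b=onz(d,np.array((398,407))/1.5625-.18,.176)
h=p+T@np.array([-.0009,-.0236,-.0005]);v=b-h
print(b.round(4),h.round(4),"ball rel hole: x",(v@sx*1000).round(1),"z",(v[2]*1000).round(1), "y",(v@np.array([-sx[1],sx[0],0])*1000).round(1))
for y in(-.0236-.0065,-.0236+.0065): print("hole edge px",proj(d,p+T@np.array([-.0009,y,0]))*1.5625)
```

```text
[0.4944 0.1798 0.176 ] [0.4972 0.1782 0.1732] ball rel hole: x -3.1 z 2.8 y 0.7
hole edge px [397.17158605 426.83415371]
hole edge px [396.95831348 404.3665389 ]
```

```bash
python3 -m jog '[150,-0.14,-0.08,0,0,0,0, 150,-0.28,-0.15,0,0,0,0, 150,-0.42,-0.22,0,0,0,0, 150,-0.56,-0.29,0,0,0,0, 150,-0.7,-0.36,0,0,0,0, 150,-0.9,-0.45,0,0,0,0, 150,-1.1,-0.54,0,0,0,0, 150,-1.3,-0.63,0,0,0,0, 150,-1.5,-0.72,0,0,0,0, 150,-1.5,-0.72,0,0,0,0]'; python3 f.py
python3 - <<'E'
from h import *
d=wcam();cv2.imwrite("pics/w7.png",cv2.resize(d["color"],(800,600)))
E
```

```text
clock: 13.25
position: [0.4794, 0.1845, 0.1628]
ee_rot: [0.707, -0.669, 0.229, 0.013]
contact_force: [0.0, 0.2, -1.6]
width: 0.0432
t 13.65 pos [0.4794 0.1844 0.1626] F world [ 0.16 -0.07 -1.28] std [0.34 0.5  0.59] F tool [ 0.6   1.15 -0.02] M [-0.079 -0.221  0.004] w 0.0438
```

View pics/w7.png

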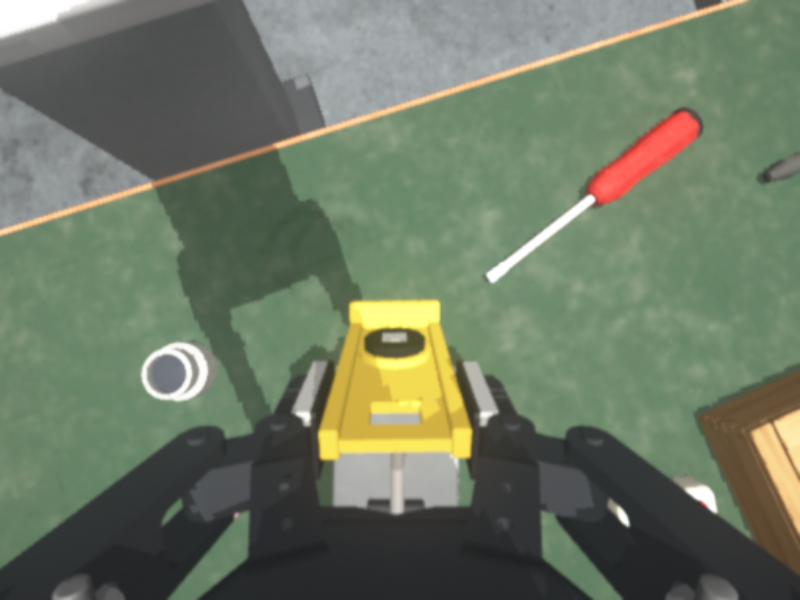

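```bash
python3 -m jog '[150,-0.3,-0.15,0,0,0,0, 150,-0.6,-0.3,0,0,0,0, 150,-1.2,-0.45,0,0,0,0, 150,-2,-0.6,0,0,0,0, 150,-3,-0.7,0,0,0,0, 150,-4,-0.8,0,0,0,0, 150,-5,-0.9,0,0,0,0, 150,-5.6,-1,0,0,0,0, 150,-5.6,-1,0,0,0,0, 150,-5.6,-1,0,0,0,0]'; python3 f.py
python3 - <<'E'
from h import *
p,T=tool();h=p+T@np.array([-.0009,-.0236,0]);print("hole",h,np.hypot(h[0]-.586,h[1]-.1497))
ty=np.radians(-14)
plan([p[0],p[1],.235],down(yaw))
c=np.array([.599,-.1165]);print("T0",T.round(3))
E
```

```text
clock: 14.95
position: [0.4328, 0.1995, 0.1911]
ee_rot: [0.707, -0.669, 0.229, 0.013]
contact_force: [0.1, -0.2, 0.0]
width: 0.0438
t 15.35 pos [0.4326 0.1995 0.1911] F world [-0.05  0.06 -0.8 ] std [0.88 0.26 0.42] F tool [0.21 0.78 0.05] M [-0.066 -0.199  0.005] w 0.0435
hole [0.43952433 0.19731554 0.21356428] 0.1540206518440517
cm [-1.5  -4.13 -0.  ] rot8 [ 0.    -0.    -2.501]
T0 [[ 0.894 -0.326  0.307]
 [-0.289  0.105  0.952]
 [-0.342 -0.94  -0.   ]]
```

```bash
python3 -m jog '[150,-0.4,-1,0,0,0,-0.6, 150,-0.8,-2,0,0,0,-1.2, 150,-1.2,-3,0,0,0,-1.9, 150,-1.5,-4.13,0,0,0,-2.5, 150,-1.5,-4.13,0,0,0,-2.5, 150,-1.5,-4.13,0,0,0,-2.5]'; python3 f.py
python3 - <<'E'
from h import *
S=get_image("scene");d=wcam()
cv2.imwrite("pics/w8.png",cv2.resize(d["color"],(800,600)));cv2.imwrite("pics/s8.png",S["color"])
plan([.599,-.1165,.235],down(np.radians(-14)))
E
```

```text
clock: 16.1
position: [0.4326, 0.1995, 0.2348]
ee_rot: [-0.698, 0.699, -0.11, 0.11]
contact_force: [0.5, 0.3, -1.1]
width: 0.0433
t 16.5 pos [0.4328 0.1994 0.2347] F world [-0.08  0.05 -0.87] std [0.56 0.45 0.41] F tool [-0.09  0.87  0.03] M [0.    0.006 0.002] w 0.0435
cm [ 2.554e+01 -2.000e-02 -2.495e+01] rot8 [ 0.001 -0.489 -0.003]
```

View pics/w8.png

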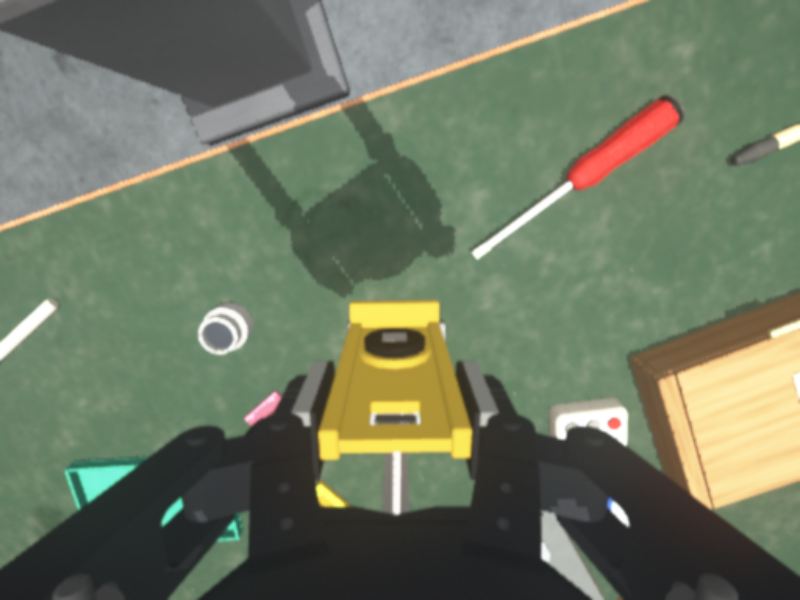

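View pics/s8.png

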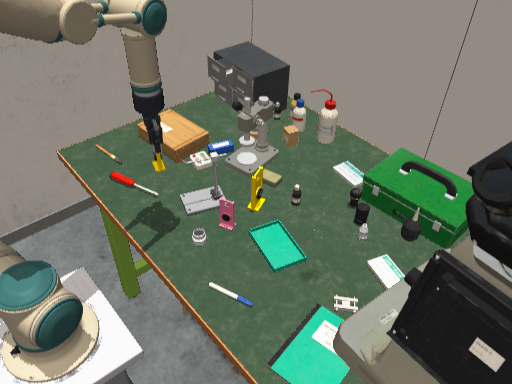

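```bash
python3 -m jog '[150,0,0,-2.5,0,0,0, 150,0.5,0,-6.5,0,0,0, 150,2.5,0,-11,0,0,0, 150,6,0,-14.5,0,-0.1,0, 150,9.5,0,-18,0,-0.2,0, 150,13,0,-21,0,-0.3,0, 150,17,0,-23.5,0,-0.4,0, 150,21,0,-24.9,0,-0.49,0, 150,24,0,-24.9,0,-0.49,0, 150,25.5,0,-24.9,0,-0.49,0, 150,25.5,0,-24.9,0,-0.49,0, 150,25.5,0,-24.9,0,-0.49,0]'; python3 f.py
python3 - <<'E'
from h import *
S=get_image("scene");d=wcam();np.save("w9.npy",d,allow_pickle=True)
cv2.imwrite("pics/w9.png",cv2.resize(d["color"],(800,600)));cv2.imwrite("pics/s9.png",S["color"])
E
```

```text
clock: 18.1
position: [0.5976, -0.1149, 0.2351]
ee_rot: [0.702, -0.702, 0.086, -0.085]
contact_force: [-0.7, 0.3, 0.1]
width: 0.0431
t 18.5 pos [ 0.5985 -0.1156  0.2354] F world [ 0.16  0.04 -0.84] std [0.49 0.58 0.4 ] F tool [0.15 0.84 0.07] M [-0.013  0.     0.006] w 0.0435
```

View pics/w9.png

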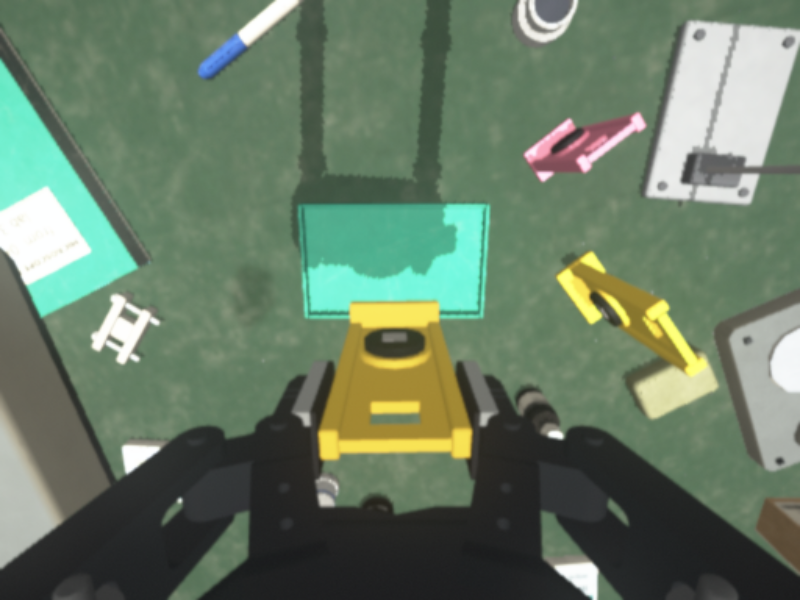

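View pics/s9.png

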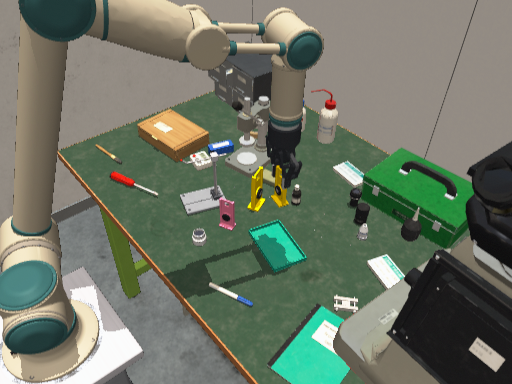

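Here the wrist picture shows the tray with corners at (299,205), (489,205), (483,317) and (304,317), square to the tool. I'll check its centre from this view.

Run:
```python
from h import *
d=np.load("w9.npy",allow_pickle=True).item();p,T=tool()
q=[onz(d,np.array(c)/1.5625-.18,.014) for c in((299,205),(489,205),(483,317),(304,317))]
for i in range(4): print(q[i].round(4),np.linalg.norm(q[i]-q[i-1]).round(4))
c=np.mean(q,0);print("centre",c,(T.T@(c-p)*1000).round(1))
```

```text
[ 0.5323 -0.1822  0.014 ] 0.0984
[ 0.5705 -0.0289  0.014 ] 0.1579
[ 0.6661 -0.0518  0.014 ] 0.0983
[ 0.6273 -0.2078  0.014 ] 0.1607
centre [ 0.59907105 -0.11766377  0.014     ] [  0.8 221.3  -1.8]
```

```bash
python3 -m jog '[150,0.05,1.5,-0.1,0,0,0, 150,0.1,4,-0.2,0,0,0, 150,0.1,7,-0.2,0,0,0, 150,0.1,10,-0.2,0,0,0, 150,0.1,12.5,-0.2,0,0,0, 150,0.1,14.2,-0.2,0,0,0, 150,0.1,15.4,-0.2,0,0,0, 150,0.1,16,-0.2,0,0,0, 150,0.1,16.4,-0.2,0,0,0, 150,0.1,16.6,-0.2,0,0,0, 150,0.1,16.6,-0.2,0,0,0]'; python3 f.py
```

```text
clock: 19.98
position: [0.5995, -0.1179, 0.0694]
ee_rot: [-0.702, 0.702, -0.086, 0.086]
contact_force: [-0.0, 0.2, -0.9]
width: 0.0434
t 20.38 pos [ 0.5993 -0.1179  0.0692] F world [ 0.31  0.1  -0.75] std [0.29 0.14 0.5 ] F tool [0.28 0.75 0.17] M [-0.01  -0.007 -0.001] w 0.0438
```

Underside should now be about 5 mm above the floor. I'll go down slowly by feel.

```bash
python3 -m jog '[150,0,0.1,0,0,0,0, 150,0,0.2,0,0,0,0, 150,0,0.3,0,0,0,0, 150,0,0.4,0,0,0,0, 150,0,0.4,0,0,0,0]'; python3 f.py; python3 -m jog '[150,0,0.05,0,0,0,0, 150,0,0.1,0,0,0,0, 150,0,0.1,0,0,0,0]'; python3 f.py
```

```text
clock: 21.0
position: [0.5992, -0.1179, 0.065]
ee_rot: [0.702, -0.702, 0.086, -0.086]
contact_force: [-0.1, -0.7, -1.2]
width: 0.0434
t 21.4 pos [ 0.5993 -0.1179  0.0652] F world [ 0.11  0.07 -1.15] std [0.61 0.28 0.44] F tool [0.09 1.15 0.1 ] M [0.015 0.004 0.001] w 0.0433
clock: 21.78
position: [0.5994, -0.118, 0.0644]
ee_rot: [0.702, -0.702, 0.086, -0.086]
contact_force: [-0.2, 0.8, 1.9]
width: 0.0433
t 22.18 pos [ 0.5994 -0.1179  0.0644] F world [-0.45 -0.24  3.05] std [0.45 0.49 0.62] F tool [-0.38 -3.05 -0.34] M [0.073 0.16  0.007] w 0.0434
```

The floor is felt at TCP z 0.0644, with about 3–4 N of contact force. That matches the expected 0.0638, so I'm releasing.

```bash
python3 -m jog '[115,0,0,0,0,0,0, 105,0,0,0,0,0,0, 90,0,0,0,0,0,0, 50,0,0,0,0,0,0, 0,0,0,0,0,0,0, 0,0,0,0,0,0,0, 0,0,0,0,0,0,0]'; python3 f.py
python3 - <<'E'
from h import *
d=wcam();cv2.imwrite("pics/w10.png",cv2.resize(d["color"],(800,600)))
E
```

```text
clock: 23.05
position: [0.5993, -0.1179, 0.0641]
ee_rot: [0.702, -0.702, 0.086, -0.086]
contact_force: [0.7, -0.9, -0.6]
width: 0.0853
t 23.45 pos [ 0.5993 -0.1179  0.0641] F world [ 0.09  0.23 -0.11] std [0.51 0.39 0.46] F tool [0.03 0.11 0.25] M [-0.002  0.016 -0.007] w 0.0855
```

View pics/w10.png

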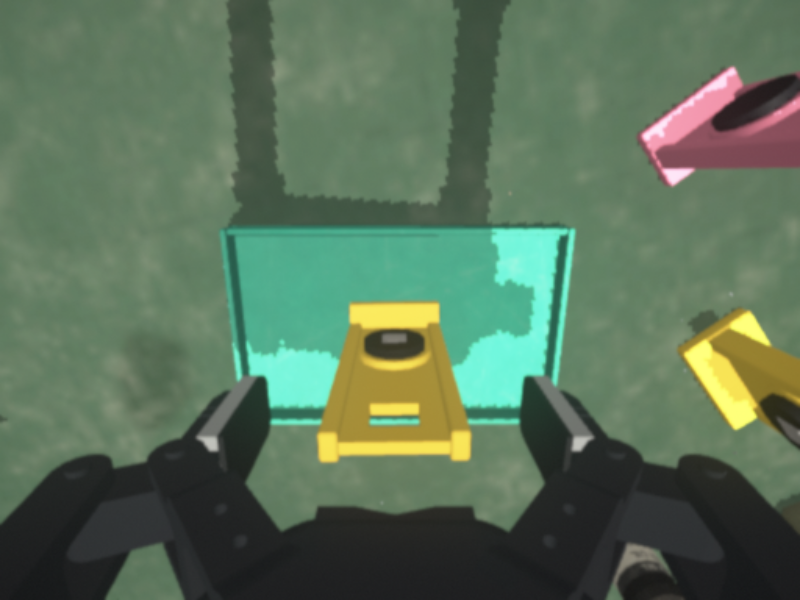

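The fingers are open and clear on both sides, and the carrier stands centred in the tray. I'll retract straight up.

```bash
python3 -m jog '[0,0,-0.7,0,0,0,0, 0,0,-2,0,0,0,0, 0,0,-5,0,0,0,0, 0,0,-9,0,0,0,0, 0,0,-13,0,0,0,0, 0,0,-17,0,0,0,0, 0,0,-18,0,0,0,0, 0,0,-18,0,0,0,0]'; python3 f.py
python3 - <<'E'
from h import *
d=wcam();S=get_image("scene");T=get_image("top")
cv2.imwrite("pics/w11.png",cv2.resize(d["color"],(800,600)))
crop(S["color"],165,130,325,260,4.8,"pics/s11.png")
# foot front edge corners at z=.008 (top of foot)
E
```

```text
clock: 24.5
position: [0.5993, -0.1179, 0.2449]
ee_rot: [-0.702, 0.702, -0.085, 0.087]
contact_force: [-0.1, 0.2, 0.2]
width: 0.0854
t 24.9 pos [ 0.599  -0.1178  0.2432] F world [ 0.17 -0.06  0.24] std [0.59 0.24 0.59] F tool [ 0.17 -0.24 -0.01] M [-0.007 -0.016  0.006] w 0.0853
```

View pics/w11.png

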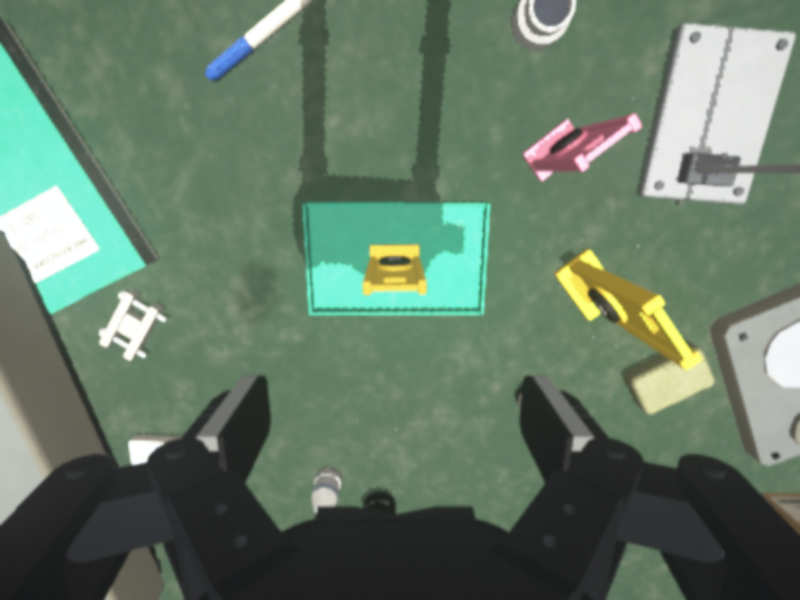

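View pics/s11.png

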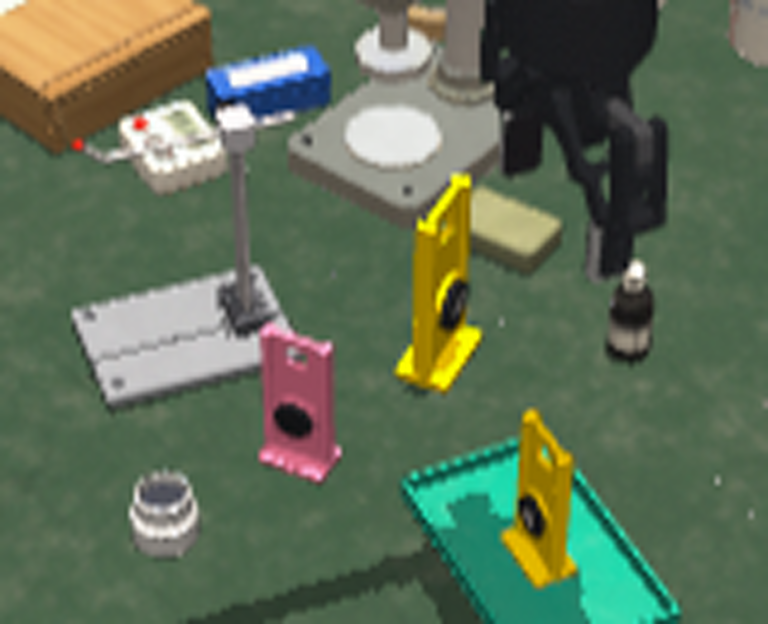

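The carrier stands in the tray: in the wrist picture its foot edge is at (371–419,246) and its rail tops at (367,288) and (422,288). The bystanders look as they did before. One last numeric check before I hand in.

Run:
```python
from h import *
d=wcam();c=np.array([.599,-.1172]);sx=np.array([np.cos(np.radians(-14)),np.sin(np.radians(-14))]);sy=np.array([-sx[1],sx[0]])
for n,px,z in(("footL",(371,246),.008),("footR",(419,246),.008),("railL",(367,288),.102),("railR",(422,288),.102)):
    q=onz(d,np.array(px)/1.5625-.18,z)[:2]-c;print(n,(q@sx*1000).round(1),(q@sy*1000).round(1))
a=cv2.imread("pics/scene0.png");b=get_image("scene")["color"]
df=cv2.absdiff(a,b).max(2)
for n,(x0,y0,x1,y1) in dict(loupe=(190,225,210,248),pen=(205,278,256,310),driver=(106,168,162,198),clamp=(330,290,362,315),oil=(288,180,305,208)).items(): print(n,df[y0:y1,x0:x1].mean().round(1),df[y0:y1,x0:x1].max())
print(sign_off())
```

```text
footL -11.4 -22.7
footR -11.4 19.9
railL 2.1 -20.6
railR 2.1 17.2
loupe 4.2 8
pen 11.3 83
driver 3.7 8
clamp 4.3 8
oil 12.6 169
the job is handed in; nothing more can be done
None
```

The yellow carrier is off its peg and standing upright in the teal tray, and the job is handed in at about 25 s of the 64 s allowed. I can't see the verdict.

**What I did:** I gripped the smaller, hanging yellow carrier by its rails and lifted it 4 mm so the wire sat mid-hole. I slid it to the bend, tilted it about 20°, and moved it up along the bent tip and past the red ball. Then I set it upright again, lowered it into the tray by feel, released it and moved the arm clear.

**Last checks:**
- **Position:** the carrier is upright and within about 3 mm of the tray's centre, with its foot flush with the tray axes.
- **Touchdown:** the force change was about 4 N, and the tool height at contact agreed with the expected floor height to within 1 mm.
- **Force on the stand:** no contact showed above the roughly 0.5 N sensor noise while sliding and passing the tip. Closing the grip earlier pressed the carrier on the peg with about 2–3 N.
- **Bystanders:** the loupe, screwdriver and specimen clamp gave near-identical pictures before and after.
- **Not clear-cut:** the image patches around the pen and the bottle differed, with peaks of 83 and 169 grey levels. I put this down to the arm's shadow on the pen and the gripper partly hiding the bottle. In the pictures before hand-in both looked unmoved, but I did not measure their positions.

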